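Clear the chuck key and latch the lathe guard

TASK

Make the little bench lathe safe to start. Somebody left the chuck key standing in the chuck: draw it out and lay it flat in the grey tool tray without letting it fall from a height, then slide the clear chip guard shut over the chuck, without slamming it, until its latch hook clicks down over the pin. Let go, leave the guard latched and do not disturb the other things on the bench.

Things in the scene. Friction and masses are not known exactly. Their poses are not given: they have to be found in the camera images.
- lathe: Grey bench micro lathe, fixed, 400 mm long (its y), 150 mm deep (its x); headstock at its +y end, face at y = 80 mm, top 162 mm high. Origin: centre of its underside; x points away from the operator's side, z up. Steel three-jaw chuck (75 mm across, 45 mm long, axis 115 mm high) at the headstock's face; carriage and tailstock towards -y.
- chuck_hole (a point): Mouth of the key hole on top of the chuck, at lathe x = 0, y = 42.5 mm, z = 152.5 mm. The hole is upright, 9.4 mm wide and 12 mm deep.
- key: Steel T-handled chuck key, about 100 g, loose, upright in the chuck hole at the start, turned up to 1 rad either way. Origin: foot of its drive end; z up the shank, x along the T-bar. 80 mm long: drive end 8 mm thick over the lowest 12 mm (all in the hole), then a round shank 12 mm thick; T-bar 9 mm thick, 75 mm long, centred at z = 72 mm.
- key_bar (a point): Centre of the key's T-bar (key z = 72 mm): the place to grip; pinched across the bar it is 12 mm wide there (the shank).
- key_tip (a point): Point on the key's axis 2 mm above the foot of its drive end.
- tray: Grey plastic tool tray beside the lathe (left or right), fixed, open on top: 200 (its x) by 130 mm (its y), walls 28 mm high, 4 mm thick, floor 4 mm above the bench. Origin: centre of its underside, z up. A plywood block with lathe bits, top at 27 mm, fills its +x end; the open floor runs from x = -96 to 59 and y = -61 to 61 mm.
- guard (a joint): Opening of the guard, m: 0 = shut against its stop, 0.15 = fully open; starts at 0.10 to 0.145. Clear bent hood, 115 mm long, top 173 mm high, aluminium end straps, sliding along the lathe's y on a rail at the back; it shuts towards the headstock (+y). Sliding takes 3 N, about 8 to 12 N over the last 20 mm to lift the latch. A key left standing in the chuck blocks it.
- guard_grip (a point): Middle of the guard's handle bar: a dark steel bow of 9 mm round bar on top of the hood, bar along the lathe's x, 80 mm long overall and 35 mm above the hood. Fingers can pinch it from above (across the bar, along the lathe's y) or push against its side.
- latch (a joint): Angle of the sprung latch hook on the headstock, rad: 0 = down, at rest. In the guard's last 20 mm the striker pin (7 mm steel pin on a tongue at the hood's headstock end) lifts its sloped nose to about 0.13; it snaps back to 0 as the pin passes behind the nose, the guard then being within 2 mm of shut and unable to slide back.
- latch_nose (a point): Lower tip of the latch hook's nose: lathe x = 30, y = 97, z = 174 mm when down. The hook is a 16 mm wide steel arm on top of the headstock, highest point 197 mm above the bench, reaching from its hinge (lathe y = 145 mm) towards the hood; black thumb tab at its other end.
- parts_box: Bystander: grey parts box with clear lid, 112 x 92 mm, 50 mm high, loose, on the other side of the lathe from the tray. Origin: centre of its underside.
- paint_jar: Bystander: small glass paint jar with black cap, 42 mm across, 55 mm high, loose, behind the lathe. Origin: centre of its underside.
- swab_tub: Bystander: white plastic tub, 68 mm across, 80 mm high, loose, behind the lathe. Origin: centre of its underside.
- spanner: Bystander: 130 mm steel spanner lying flat on the bench between robot and lathe, loose. Its x runs along its length.
Not all that is in view belongs to the job. Leave any blue or pink look-alike of the tray alone.

How it is judged:
By the outcome, as a careful person would: the job done as asked, in the order asked, and still so for the second after the job is handed in, with the robot touching nothing.
It also fails if it takes over 56 s, if anything falls off the work surface, if the arm or the gripper's body presses on something with over 40 N, if the wrist force passes 120 N, or if a joint passes its speed limit or range.

ROBOT

A 6-joint arm with a two-finger parallel gripper is mounted at the origin on the work surface. World frame = base frame: x ahead of the robot, y to its left, z up, the work surface at z = 0. Lengths are in m, angles in degrees, forces in N, time in s.
With the tool pointing down it reaches from about 0.4 to 0.825 m from the base axis. Payload 7 kg.
Tool frame: the origin (TCP) lies midway between the tips of the shut fingers; the grasp point (between the pads) lies 19 mm behind it; z points along the fingers, y is the line along which they close (so a half turn about z gives the same grasp; the last joint's range is limited). The gripper opens to 88 mm and grips with 3 to 60 N. Pads are 19 mm wide; open, the fingers measure 130 mm over their backs; the gripper's body (78 mm by 193 mm) begins 47 mm behind the grasp point.
Start: joints at [-48.982, 20.546, 0.682, 0, -70.136, -16.507], TCP at [0.28, -0.614, 0.189] pointing down, gripper open.
Joint ranges: [-176.03, 176.03], [-82.01, 121.73], [-58.28, 71.71], [-173.87, 95.51], [-174.79, -0.11], [-173.66, 173.66]. Speed limits (degrees/s): [136.94, 136.94, 172.46, 180, 180, 180].

INTERFACE

Orientations are given as [roll, pitch, yaw] about the fixed x, y, z axes, in that order (R = Rz(yaw) Ry(pitch) Rx(roll)).
In Python, from plant import r gives the robot as it stands. The module is installed in compiled form; this text tells all that it offers.
- The arm moves only by the tool play_rows, never from a script. Its argument "rows" is a list of rows, each an object with "slide": the shift along the tool's x, y, z as a fraction of full scale, a list of three; "delta_rot": the turn, a rotation vector about the tool's x, y, z as a fraction of full scale, a list of three; "fingers": the opening, from -1 (shut) to 1 (fully open). In form: [{"slide": [x, y, z], "delta_rot": [rx, ry, rz], "fingers": fingers}, ...]. A call has 1 to 8 rows; each row shifts and turns the commanded pose from where the row before left it, along the tool's axes as they then stand; what a row does not reach is not made up. Full scale, the value 1, is 0.15 m for a shift and 0.08 rad for a turn. A row lasts 1/8 s, in which the tool goes at most 62.5 mm and 10.7 degrees, less where a joint would pass 70% of its speed; a pose out of reach is approached as far as the arm can. A call with a number of a shift or a turn outside -1 to 1 is refused whole. A call with a gripper value outside its range is refused whole. The fingers move at their own pace and stop on an object; "squeeze" is the grip in N (left out, the last holds). Time passes only in rows, so rows that do not move let the fingers close. It gives the time, the measured TCP pose, the force, the opening and the grip force at its end, in the units of the state.
- r.get_state(): the state, without advancing time (a new reading comes with each control period).
- r.capture(name): name is "scene" or "top"; returns a dict with "image" (400x640x3 uint8, blue, green, red), "fx", "fy", "cx", "cy" (pixels), "R" (3x3) and "t" (3): a world point X has camera coordinates R X + t. Camera axes: x right, y down, z forward; pixel columns grow to the right and rows downward; lengths in m; the calibration is good to about 2 mm. A picture is of the moment at which its call begins. There is no depth.
- r.close_job(): hands the job in; it is judged then, once.
The state is a dict: "time_s": time; "joints": joint angles; "qd": joint speeds; "joint_torque": joint torques, N m; "tcp_pos": TCP position; "eef_rot": TCP orientation; "contact_force": force on the tool from outside, world axes, zero at the start; "moment": the same for the moment, N m; "gripper_width": finger opening in m; "gripper_force": force on a finger pad.
Only numpy, scipy, OpenCV 4.12 (cv2) and the standard library are available. Lean on these libraries where they do the work, as an engineer would, in place of code of your own. Each camera call takes 0.05 s, during which the arm holds its last target. There are 200 camera calls.

## Working session

There is one attempt and no reset: what is moved stays moved. The work goes in short steps, Python scripts to look and compute and a tool call to move; the robot and the scene stay as the last step left them, time stands still between calls to the robot, and variables do not carry over. Pictures are saved under pics/ and viewed, at most 10 in all, crops included, and the job is handed in when it is done.

Besides the shell and the picture viewer there is one more tool, called as name(argument=value, ...), one argument or row to a line, values as JSON. play_rows: Moves the arm, as the interface text tells. Shift numbers are shares of 0.15 m and turn numbers shares of 0.08 rad, none past 1 either way. Its arguments: {"type":"object","properties":{"rows":{"type":"array"},"squeeze":{"type":"number"}},"required":["rows"]}

```bash
mkdir -p pics; cat > h.py <<'E'
import numpy as np,cv2,pickle
from plant import r
def cap(n,f):
    c=r.capture(n); cv2.imwrite(f'pics/{f}.png',c['image']); pickle.dump(c,open(f'pics/{f}.pkl','wb')); return c
def ld(f): return pickle.load(open(f'pics/{f}.pkl','rb'))
def ray(c,u,v):
    R=np.array(c['R']);t=np.array(c['t'])
    return -R.T@t, R.T@np.array([(u-c['cx'])/c['fx'],(v-c['cy'])/c['fy'],1])
def atz(c,u,v,z):
    o,d=ray(c,u,v); return o+d*(z-o[2])/d[2]
def tri(*obs):
    A=np.zeros((3,3));b=np.zeros(3)
    for c,u,v in obs:
        o,d=ray(c,u,v);d=d/np.linalg.norm(d);P=np.eye(3)-np.outer(d,d);A+=P;b+=P@o
    X=np.linalg.solve(A,b); return X,[np.round(proj(c,X)-[u,v],1) for c,u,v in obs]
def proj(c,X):
    p=np.array(c['R'])@X+c['t']; return np.array([p[0]/p[2]*c['fx']+c['cx'],p[1]/p[2]*c['fy']+c['cy']])
E
python3 - <<'E'
from h import *
for n in('scene','top'):
    c=cap(n,n+'0'); print(n,c['fx'],c['cx'],c['cy'],np.round(c['R'],3).tolist(),c['t'])
a=np.vstack([ld('scene0')['image'],ld('top0')['image']]); cv2.imwrite('pics/both.png',cv2.resize(a,(480,600)))
s=r.get_state();print(s)
E
```

```text
scene 399.39597832663736 314.9357724532222 199.37828168624617 [[-0.544, 0.839, 0.014], [0.426, 0.291, -0.857], [-0.723, -0.46, -0.516]] [ 0.34401199 -0.04938777  1.63115916]
top 458.7417652879916 321.6489042194076 194.23255453071695 [[-0.019, -1.0, -0.02], [-0.998, 0.02, -0.052], [0.052, 0.019, -0.998]] [-0.07861748  0.48877061  1.75485672]
{'time_s': 0.1, 'joints': array([-4.89818954e+01,  2.05884195e+01,  6.40521412e-01, -1.64894671e-02,
       -7.01347474e+01, -1.65084664e+01]), 'qd': array([ 0.10647578, -0.04562969,  0.16869339,  0.01287651,  0.026092  ,
       -0.0893106 ]), 'joint_torque': array([-1.49758263e-03, -5.84161806e+01,  2.93752903e+01,  7.01555595e+00,
        1.01525339e-02, -1.99050487e-05]), 'tcp_pos': array([ 0.27981296, -0.61375678,  0.18821942]), 'eef_rot': array([ 1.79916356e+02, -8.62330892e-03, -1.55495970e+02]), 'contact_force': array([0.00804793, 0.45975738, 0.7824927 ]), 'moment': array([ 0.0196602 , -0.0070525 ,  0.05829735]), 'gripper_force': 0.0, 'gripper_width': 0.08795099907514713}
```

View pics/scene0.png

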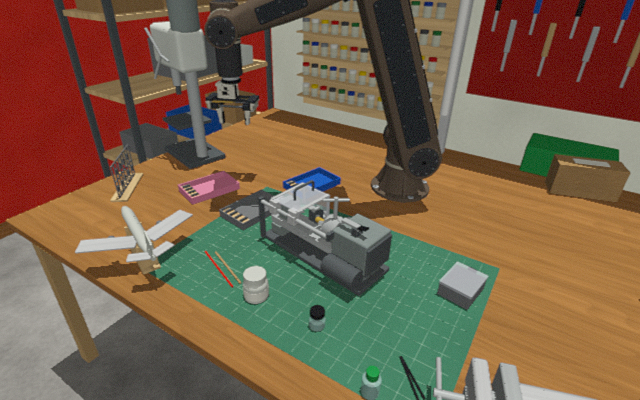

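View pics/top0.png

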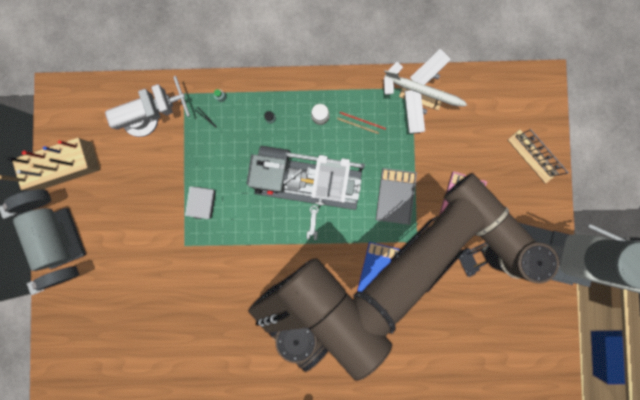

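The scene shows the lathe at scene (325,235) / top (305,178), with the headstock at image left in top (world +y). The grey tray is at scene (247,208) / top (396,200). The look-alike trays are blue (312,181) and pink (208,187), and I'll leave both alone.

```bash
python3 - <<'E'
from h import *
a=ld('scene0')['image'][170:295,215:400]; b=ld('top0')['image'][140:240,240:420]
cv2.imwrite('pics/cs.png',cv2.resize(a,None,fx=4.3,fy=4.3,interpolation=cv2.INTER_CUBIC))
cv2.imwrite('pics/ct.png',cv2.resize(b,None,fx=4.4,fy=4.4,interpolation=cv2.INTER_CUBIC))
E
```

```text
(no output)
```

View pics/cs.png

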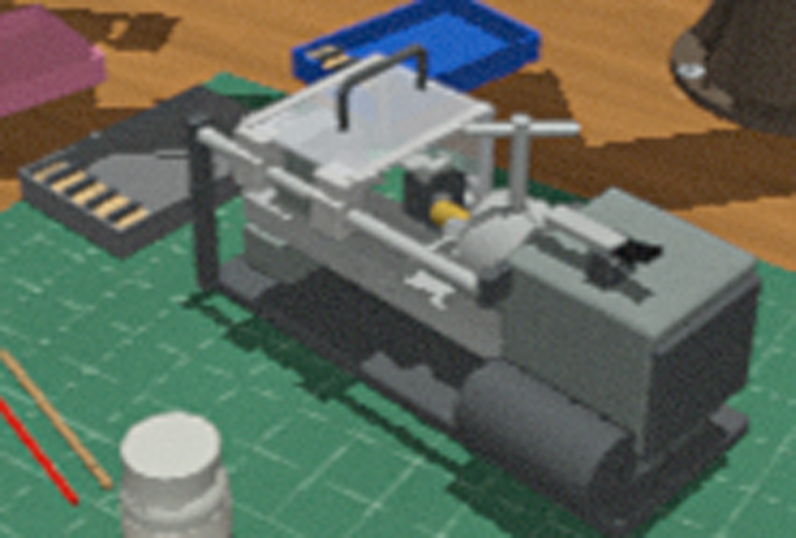

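View pics/ct.png

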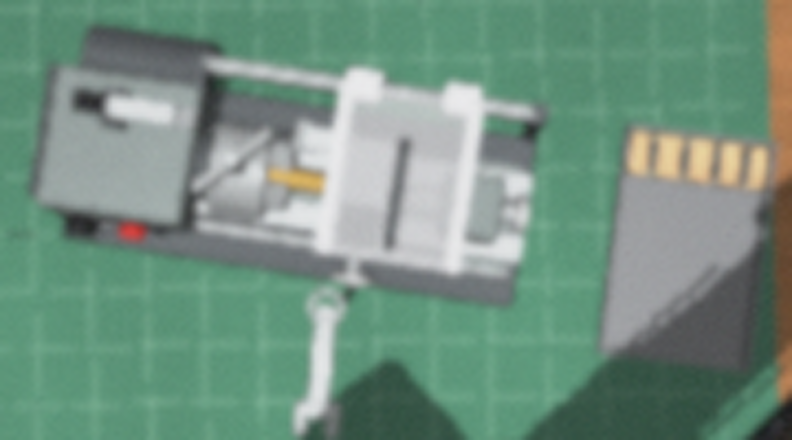

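The crops show:

| Thing | Scene crop | Top crop |
|---|---|---|
| Key T-bar | (467,129) to (578,129) | (196,188) to (270,130) |
| Guard handle bar | (343,88) to (424,50) | (405,138) to (390,247) |
| Tray corners | – | (628,125), (773,143), (745,368), (602,352) |

The only steel T standing in the chuck is the key at scene (336,199). The tailstock rod and the handle are the other bar-like things.

```bash
python3 - <<'E'
from h import *
S=ld('scene0');T=ld('top0')
s=lambda u,v:(S,215+(u+.5)/4.3-.5,170+(v+.5)/4.3-.5)
t=lambda u,v:(T,240+(u+.5)/4.4-.5,140+(v+.5)/4.4-.5)
P={}
def p(n,a,b):
    X,e=tri(s(*a),t(*b)); P[n]=X; print(n,np.round(X,4),e)
p('key',(521,127),(233,159))
p('keyA',(467,129),(196,188)); p('keyB',(578,129),(270,130))
p('keyA2',(467,129),(270,130)); p('keyB2',(578,129),(196,188))
p('grip',(383,70),(398,192)); p('gA',(343,88),(405,138)); p('gB',(424,50),(390,247))
p('hs +y-x',(757,257),(35,205)); p('hs-y-x',(612,192),(185,225));p('hs+y+x',(653,330),(55,67))
for n,z,q in[('rail',.13,[(215,62),(540,112)]),('tray',.028,[(628,125),(773,143),(745,368),(602,352)]),('barxy',.212,[(196,188),(270,130)]),('hs',.162,[(55,67),(205,75),(185,225),(35,205)]),('handle',.208,[(405,138),(390,247),(398,192)])]:
    X=[atz(*t(*a),z) for a in q]; print(n,np.round(X,4)[:,:2].tolist())
E
```

```text
key [0.5416 0.0067 0.2149] [array([-0.2, -0. ]), array([-0.1,  0.1])]
keyA [0.5389 0.0057 0.2125] [array([12.5, -0.3]), array([ 8.7, -5.7])]
keyB [0.5465 0.0099 0.2195] [array([-13.3,  -0.8]), array([-9.6,  5.1])]
keyA2 [ 0.5634 -0.022   0.2145] [array([-0.3, -0. ]), array([-0.2,  0.1])]
keyB2 [0.5195 0.0366 0.2125] [array([-0.4, -0. ]), array([-0.3,  0.1])]
grip [ 0.5142 -0.1212  0.2048] [array([-0.1, -0. ]), array([-0.,  0.])]
gA [ 0.5556 -0.1269  0.2079] [array([-0.3, -0. ]), array([-0.2,  0.1])]
gB [ 0.4715 -0.1143  0.2038] [array([0., 0.]), array([ 0., -0.])]
hs +y-x [0.5136 0.17   0.1592] [array([ 0.5, -0. ]), array([ 0.3, -0.1])]
hs-y-x [0.4941 0.0522 0.1551] [array([-0.5, -0. ]), array([-0.4,  0.2])]
hs+y+x [0.6247 0.1516 0.1638] [array([0.6, 0. ]), array([ 0.4, -0.2])]
rail [[0.6301, 0.0269], [0.5832, -0.2387]]
tray [[0.5819, -0.3219], [0.5636, -0.4467], [0.3697, -0.417], [0.3858, -0.2945]]
barxy [[0.52, 0.0358], [0.5641, -0.0226]]
hs [[0.6242, 0.1534], [0.6151, 0.0322], [0.4944, 0.0501], [0.5129, 0.1707]]
handle [[0.5561, -0.1276], [0.4713, -0.1143], [0.514, -0.1213]]
```

```bash
cat >> h.py <<'E'
from scipy.spatial.transform import Rotation as Ro
def go(target,rpy=None,verbose=1):
    s=r.get_state();R=Ro.from_euler('xyz',s['eef_rot'],degrees=True)
    d=R.inv().apply(np.array(target)-s['tcp_pos'])/.15
    w=np.zeros(3) if rpy is None else (R.inv()*Ro.from_euler('xyz',rpy,degrees=True)).as_rotvec()/.08
    print('t',round(s['time_s'],2),'tcp',np.round(s['tcp_pos'],4),np.round(s['eef_rot'],1),'slide',np.round(d,3),'rot',np.round(w,3),'j',np.round(s['joints'],0),'w',round(s['gripper_width'],4),'F',np.round(s['contact_force'],1))
E
```

play_rows(
  rows=[
    {"slide": [0, 0, -0.094], "delta_rot": [0, 0, -0.341], "fingers": 1},
    {"slide": [0, 0, -0.094], "delta_rot": [0, 0, -0.341], "fingers": 1},
    {"slide": [0, 0, -0.094], "delta_rot": [0, 0, -0.341], "fingers": 1},
    {"slide": [0, 0, -0.094], "delta_rot": [0, 0, -0.341], "fingers": 1},
    {"slide": [0, 0, -0.094], "delta_rot": [0, 0, -0.341], "fingers": 1},
    {"slide": [0, 0, -0.094], "delta_rot": [0, 0, -0.341], "fingers": 1},
    {"slide": [0, 0, -0.094], "delta_rot": [0, 0, -0.341], "fingers": 1},
    {"slide": [0, 0, -0.094], "delta_rot": [0, 0, -0.341], "fingers": 1},
  ],
)

```text
time_s: 1.1
tcp_pos: [0.28, -0.6142, 0.3028]
eef_rot: [180.0, -0.0, -142.9]
contact_force: [1.0, -0.4, 0.0]
gripper_width: 0.0878
gripper_force: 0.0
```

```bash
python3 -c "
from h import *
go([.5416,.0067,.30],[180,0,-143])"
```

```text
t 1.1 tcp [ 0.28   -0.6142  0.3028] [ 180.    -0.  -142.9] slide [-3.889  2.248  0.019] rot [ 0.001 -0.     0.026] j [-49.  18.  12.   0. -84.  -4.] w 0.0878 F [ 1.  -0.4  0. ]
```

play_rows(
  rows=[
    {"slide": [-0.243, 0.1405, 0], "delta_rot": [0, 0, 0], "fingers": 1},
    {"slide": [-0.243, 0.1405, 0], "delta_rot": [0, 0, 0], "fingers": 1},
    {"slide": [-0.243, 0.1405, 0], "delta_rot": [0, 0, 0], "fingers": 1},
    {"slide": [-0.243, 0.1405, 0], "delta_rot": [0, 0, 0], "fingers": 1},
    {"slide": [-0.243, 0.1405, 0], "delta_rot": [0, 0, 0], "fingers": 1},
    {"slide": [-0.243, 0.1405, 0], "delta_rot": [0, 0, 0], "fingers": 1},
    {"slide": [-0.243, 0.1405, 0], "delta_rot": [0, 0, 0], "fingers": 1},
    {"slide": [-0.243, 0.1405, 0], "delta_rot": [0, 0, 0], "fingers": 1},
  ],
)

```text
time_s: 2.1
tcp_pos: [0.4118, -0.3027, 0.3025]
eef_rot: [-180.0, 0.0, -142.9]
contact_force: [1.0, 1.0, -0.7]
gripper_width: 0.0875
gripper_force: 0.0
```

play_rows(
  rows=[
    {"slide": [-0.243, 0.1405, 0], "delta_rot": [0, 0, 0], "fingers": 1},
    {"slide": [-0.243, 0.1405, 0], "delta_rot": [0, 0, 0], "fingers": 1},
    {"slide": [-0.243, 0.1405, 0], "delta_rot": [0, 0, 0], "fingers": 1},
    {"slide": [-0.243, 0.1405, 0], "delta_rot": [0, 0, 0], "fingers": 1},
    {"slide": [-0.243, 0.1405, 0], "delta_rot": [0, 0, 0], "fingers": 1},
    {"slide": [-0.243, 0.1405, 0], "delta_rot": [0, 0, 0], "fingers": 1},
    {"slide": [-0.243, 0.1405, 0], "delta_rot": [0, 0, 0], "fingers": 1},
    {"slide": [-0.243, 0.1405, 0.1], "delta_rot": [0, 0, 0], "fingers": 1},
  ],
)

```text
time_s: 3.1
tcp_pos: [0.5438, 0.0077, 0.2884]
eef_rot: [-179.9, 0.1, -142.9]
contact_force: [0.9, -0.4, -1.0]
gripper_width: 0.0874
gripper_force: 0.0
```

```bash
python3 -c "
from h import *
go([.5416,.0067,.2045],[180,0,-143])
c=cap('scene','s1')
a=c['image'][120:270,240:420]
cv2.imwrite('pics/cs1.png',cv2.resize(a,None,fx=4,fy=4,interpolation=cv2.INTER_CUBIC))"
```

```text
t 3.1 tcp [0.5438 0.0077 0.2884] [-1.799e+02  1.000e-01 -1.429e+02] slide [0.017 0.004 0.559] rot [-0.015  0.032  0.018] j [ 21.   5.  -7.   0. -78. -74.] w 0.0874 F [ 0.9 -0.4 -1. ]
```

View pics/cs1.png

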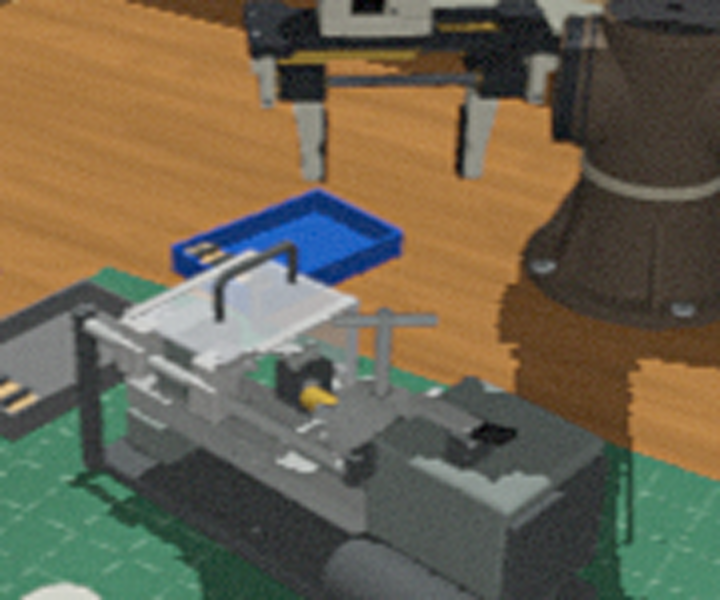

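Fingers at crop (313,178) and (470,178) straddle the key bar, which runs (335,320) to (437,320), with midpoints matching. I'll descend, then close softly.

play_rows(
  rows=[
    {"slide": [0.008, 0.002, 0.07], "delta_rot": [0, 0, 0], "fingers": 1},
    {"slide": [0.008, 0.002, 0.07], "delta_rot": [0, 0, 0], "fingers": 1},
    {"slide": [0, 0, 0.07], "delta_rot": [0, 0, 0], "fingers": 1},
    {"slide": [0, 0, 0.07], "delta_rot": [0, 0, 0], "fingers": 1},
    {"slide": [0, 0, 0.07], "delta_rot": [0, 0, 0], "fingers": 1},
    {"slide": [0, 0, 0.07], "delta_rot": [0, 0, 0], "fingers": 1},
    {"slide": [0, 0, 0.07], "delta_rot": [0, 0, 0], "fingers": 1},
    {"slide": [0, 0, 0.065], "delta_rot": [0, 0, 0], "fingers": 1},
  ],
)

```text
time_s: 4.15
tcp_pos: [0.5403, 0.0052, 0.2028]
eef_rot: [180.0, -0.0, -143.0]
contact_force: [-0.9, 0.7, 0.5]
gripper_width: 0.0876
gripper_force: 0.0
```

play_rows(
  rows=[
    {"slide": [0, 0, 0], "delta_rot": [0, 0, 0], "fingers": 0.8},
    {"slide": [0, 0, 0], "delta_rot": [0, 0, 0], "fingers": 0.6},
    {"slide": [0, 0, 0], "delta_rot": [0, 0, 0], "fingers": 0.5},
    {"slide": [0, 0, 0], "delta_rot": [0, 0, 0], "fingers": 0.5},
    {"slide": [0, 0, 0], "delta_rot": [0, 0, 0], "fingers": 0.5},
  ],
  squeeze=12,
)

```text
time_s: 4.78
tcp_pos: [0.5405, 0.0053, 0.2038]
eef_rot: [-180.0, 0.0, -143.0]
contact_force: [-0.1, -0.7, 0.5]
gripper_width: 0.0657
gripper_force: 0.0
```

```bash
python3 -c "
from h import *
go([.5416,.0067,.32],[180,0,-143]);print(r.get_state()['gripper_force'])"
```

```text
t 4.78 tcp [0.5405 0.0053 0.2038] [-180.    0. -143.] slide [-0.012  0.003 -0.775] rot [-0.001  0.004  0.003] j [ 21.   7. -15.  -0. -68. -74.] w 0.0657 F [-0.1 -0.7  0.5]
0.0
```

```bash
python3 -c "
from h import *
c=cap('scene','s2')
a=c['image'][150:250,270:400]
cv2.imwrite('pics/cs2.png',cv2.resize(a,None,fx=6,fy=6,interpolation=cv2.INTER_CUBIC))"
```

```text
(no output)
```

View pics/cs2.png

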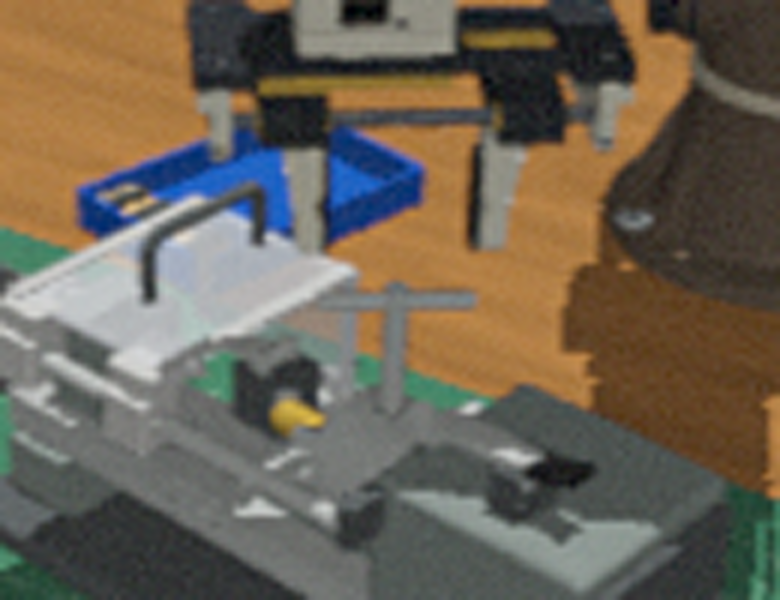

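```bash
python3 -c "
from h import *
c=ld('s2');g=lambda u,v:(270+(u+.5)/6-.5,150+(v+.5)/6-.5)
s=r.get_state();p=s['tcp_pos']
print(proj(c,p),proj(c,np.array([.5416,.0067,.2125])),g(395,300),g(398,247))
for z in (.2038,.215,.22,.23,.24):
  print(z,proj(c,np.array([p[0],p[1],z])))
o,d=ray(c,*g(398,247)); k=(p-o)@d/(d@d); print(o+d*k)
T=ld('top0');
"
```

```text
[335.20185541 202.19009622] [335.57320108 199.8759538 ] (335.4166666666667, 199.58333333333334) (335.9166666666667, 190.75)
0.2038 [335.20267304 202.17282737]
0.215 [335.36295803 198.7874954 ]
0.22 [335.43504547 197.2649579 ]
0.23 [335.58021675 194.19883821]
0.24 [335.72673194 191.10433425]
[ 0.52611092 -0.00218066  0.23196965]
```

play_rows(
  rows=[
    {"slide": [0, 0, -0.1], "delta_rot": [0, 0, 0], "fingers": 0.5},
    {"slide": [0, 0, -0.1], "delta_rot": [0, 0, 0], "fingers": 0.5},
    {"slide": [0, 0, -0.1], "delta_rot": [0, 0, 0], "fingers": 0},
    {"slide": [0, 0, 0], "delta_rot": [0, 0, 0], "fingers": 0},
    {"slide": [0, 0, 0], "delta_rot": [0, 0, 0], "fingers": 0},
    {"slide": [0, 0, 0], "delta_rot": [0, 0, 0], "fingers": 0},
  ],
)

```text
time_s: 5.58
tcp_pos: [0.54, 0.0051, 0.248]
eef_rot: [180.0, -0.1, -143.0]
contact_force: [0.9, -0.2, 0.5]
gripper_width: 0.0438
gripper_force: 0.0
```

```bash
python3 -c "
from h import *
go([.5416,.0067,.25]);cap('scene','s3')"
```

```text
t 5.58 tcp [0.54   0.0051 0.248 ] [ 1.80e+02 -1.00e-01 -1.43e+02] slide [-0.015  0.002 -0.013] rot [0. 0. 0.] j [ 21.   6. -11.  -0. -73. -74.] w 0.0438 F [ 0.9 -0.2  0.5]
```

play_rows(
  rows=[
    {"slide": [0, 0, 0], "delta_rot": [0, 0, 0], "fingers": -0.7},
    {"slide": [0, 0, 0], "delta_rot": [0, 0, 0], "fingers": -0.7},
    {"slide": [0, 0, 0], "delta_rot": [0, 0, 0], "fingers": -0.7},
    {"slide": [0, 0, 0], "delta_rot": [0, 0, 0], "fingers": -0.7},
    {"slide": [0, 0, 0], "delta_rot": [0, 0, 0], "fingers": -0.7},
  ],
)

```text
time_s: 6.25
tcp_pos: [0.5404, 0.0052, 0.2486]
eef_rot: [-180.0, 0.0, -143.0]
contact_force: [0.2, -0.1, 0.6]
gripper_width: 0.0135
gripper_force: 0.0
```

```bash
python3 -c "
from h import *
go([.5416,.0067,.25]);c=cap('scene','s4');cap('top','t4')
ims=[cv2.resize(ld(f)['image'][a:a+90,290:390],None,fx=4,fy=4,interpolation=cv2.INTER_CUBIC) for f,a in(('s3',125),('s4',125))]
tt=cv2.resize(ld('t4')['image'][140:200,240:360],None,fx=4,fy=4,interpolation=cv2.INTER_CUBIC)
a=np.hstack(ims);b=np.zeros((240,800,3),np.uint8);b[:,:480]=tt
cv2.imwrite('pics/cmp.png',np.vstack([a,b])[:600])
print(proj(c,r.get_state()['tcp_pos']))"
```

```text
t 6.25 tcp [0.5404 0.0052 0.2486] [-180.    0. -143.] slide [-0.012  0.003 -0.009] rot [0. 0. 0.] j [ 21.   6. -11.   0. -73. -74.] w 0.0135 F [ 0.2 -0.1  0.6]
[335.85989906 188.40999719]
```

View pics/cmp.png

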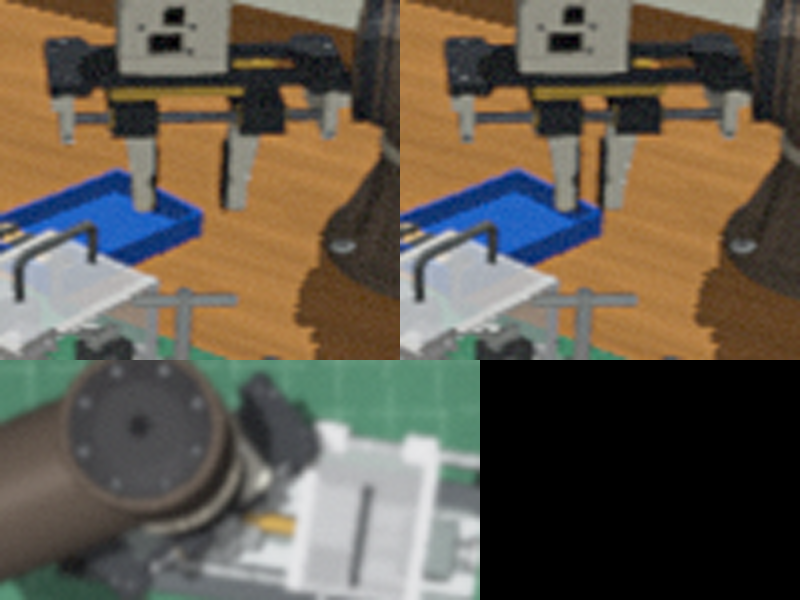

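```bash
python3 -c "
from h import *
T=ld('t4');S=ld('s4')
for z in(.31,.33,.36):print(z,atz(T,286.5,173.9,z), 'flange',atz(T,274.7,155.9,z+.2))
# gripper ends: scene ends (69,65)&(320,65) relative right image; top ends
f=lambda u,v:(S,290+(u+.5)/4-.5,125+(v+.5)/4-.5)
t=lambda u,v:(T,240+(u+.5)/4-.5,140+(v-360+.5)/4-.5)
for a in((69,65),(322,60)):
  for b in((283,430),(95,562)): print(a,b,tri(f(*a),t(*b)))
c=ld('scene0');print(proj(c,np.array([.28,-.614,.189])))
cv2.imwrite('pics/st.png',cv2.resize(c['image'][80:140,190:280],None,fx=6,fy=6,interpolation=cv2.INTER_CUBIC))
o,d=ray(S,337.4,176.8)
for z in(.2486,.26,.27,.28,.29): print(z,atz(S,337.4,176.8,z))
"
```

```text
0.31 [0.53921932 0.01797048 0.31      ] flange [0.57046504 0.03101891 0.51      ]
0.33 [0.5372514  0.01606204 0.33      ] flange [0.56769255 0.0286028  0.53      ]
0.36 [0.53429953 0.01319939 0.36      ] flange [0.5635338  0.02497863 0.56      ]
(69, 65) (283, 430) (array([ 0.58173858, -0.06369942,  0.38797266]), [array([0.3, 0. ]), array([ 0.2, -0.1])])
(69, 65) (95, 562) (array([0.53368471, 0.00838675, 0.39649853]), [array([33.7, -2.8]), array([ 23.5, -17.2])])
(322, 60) (283, 430) (array([0.54647495, 0.00965093, 0.40455446]), [array([-31.5,  -2.8]), array([-24.2,  11.3])])
(322, 60) (95, 562) (array([0.48560182, 0.0761656 , 0.39221085]), [array([ 2.1, -0.1]), array([ 1.6, -0.8])])
[235.52672656 132.4453774 ]
0.2486 [ 0.47812486 -0.02605085  0.2486    ]
0.26 [ 0.49712857 -0.01557145  0.26      ]
0.27 [ 0.51379849 -0.006379    0.27      ]
0.28 [0.53046841 0.00281346 0.28      ]
0.29 [0.54713833 0.01200592 0.29      ]
```

View pics/st.png

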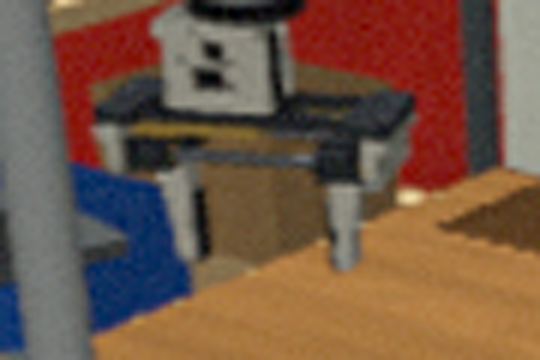

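The fingers are parallel, and their tips sit about 36 mm above the reported TCP. Three scene pictures agree: start tips at (234,124) against a projected TCP of (235.5,132.4), and now (337,177) against (336,188). The missed bar confirms it. I'll allow for that offset, open, descend to TCP z = 0.168 and grip.

play_rows(
  rows=[
    {"slide": [-0.012, 0, 0], "delta_rot": [0, 0, 0], "fingers": 1},
    {"slide": [0, 0, 0], "delta_rot": [0, 0, 0], "fingers": 1},
    {"slide": [0, 0, 0], "delta_rot": [0, 0, 0], "fingers": 1},
    {"slide": [0, 0, 0], "delta_rot": [0, 0, 0], "fingers": 1},
    {"slide": [0, 0, 0], "delta_rot": [0, 0, 0], "fingers": 1},
    {"slide": [0, 0, 0], "delta_rot": [0, 0, 0], "fingers": 1},
    {"slide": [0, 0, 0], "delta_rot": [0, 0, 0], "fingers": 1},
    {"slide": [0, 0, 0.06], "delta_rot": [0, 0, 0], "fingers": 1},
  ],
)

```text
time_s: 7.35
tcp_pos: [0.5423, 0.0064, 0.2399]
eef_rot: [-180.0, 0.1, -143.0]
contact_force: [-0.1, -0.2, -0.8]
gripper_width: 0.0853
gripper_force: 0.0
```

play_rows(
  rows=[
    {"slide": [0, 0, 0.06], "delta_rot": [0, 0, 0], "fingers": 1},
    {"slide": [0, 0, 0.06], "delta_rot": [0, 0, 0], "fingers": 1},
    {"slide": [0, 0, 0.06], "delta_rot": [0, 0, 0], "fingers": 1},
    {"slide": [0, 0, 0.06], "delta_rot": [0, 0, 0], "fingers": 1},
    {"slide": [0, 0, 0.06], "delta_rot": [0, 0, 0], "fingers": 1},
    {"slide": [0, 0, 0.06], "delta_rot": [0, 0, 0], "fingers": 1},
    {"slide": [0, 0, 0.06], "delta_rot": [0, 0, 0], "fingers": 1},
    {"slide": [0, 0, 0.057], "delta_rot": [0, 0, 0], "fingers": 1},
  ],
)

```text
time_s: 8.35
tcp_pos: [0.5418, 0.0063, 0.1675]
eef_rot: [-180.0, -0.0, -143.0]
contact_force: [1.1, 0.7, 0.6]
gripper_width: 0.0877
gripper_force: 0.0
```

play_rows(
  rows=[
    {"slide": [0, 0, 0], "delta_rot": [0, 0, 0], "fingers": 0.85},
    {"slide": [0, 0, 0], "delta_rot": [0, 0, 0], "fingers": 0.75},
    {"slide": [0, 0, 0], "delta_rot": [0, 0, 0], "fingers": 0.65},
    {"slide": [0, 0, 0], "delta_rot": [0, 0, 0], "fingers": 0.6},
    {"slide": [0, 0, 0], "delta_rot": [0, 0, 0], "fingers": 0.6},
  ],
  squeeze=12,
)

```text
time_s: 8.98
tcp_pos: [0.5421, 0.0063, 0.1684]
eef_rot: [-180.0, 0.0, -143.0]
contact_force: [0.4, 0.3, 1.8]
gripper_width: 0.0747
gripper_force: 12.0
```

play_rows(
  rows=[
    {"slide": [0, 0, -0.02], "delta_rot": [0, 0, 0], "fingers": 0.6},
    {"slide": [0, 0, -0.04], "delta_rot": [0, 0, 0], "fingers": 0.6},
    {"slide": [0, 0, -0.06], "delta_rot": [0, 0, 0], "fingers": 0.6},
    {"slide": [0, 0, -0.1], "delta_rot": [0, 0, 0], "fingers": 0.6},
    {"slide": [0, 0, -0.15], "delta_rot": [0, 0, 0], "fingers": 0.6},
    {"slide": [0, 0, -0.15], "delta_rot": [0, 0, 0], "fingers": 0.6},
    {"slide": [0, 0, -0.13], "delta_rot": [0, 0, 0], "fingers": 0.6},
    {"slide": [0, 0, -0.07], "delta_rot": [0, 0, 0], "fingers": 0.6},
  ],
)

```text
time_s: 9.98
tcp_pos: [0.5423, 0.0064, 0.2781]
eef_rot: [-180.0, 0.1, -143.0]
contact_force: [-0.6, 0.6, -0.9]
gripper_width: 0.0746
gripper_force: 12.0
```

```bash
python3 - <<'E'
from h import *
c=cap('scene','s5')
cv2.imwrite('pics/cs5.png',cv2.resize(c['image'][120:240,260:420],None,fx=4,fy=4,interpolation=cv2.INTER_CUBIC))
# tray frame: bar target
tc=np.array([.4753,-.3700]);a=np.radians(-8.3);ex=np.array([np.cos(a),np.sin(a)]);ey=np.array([-ex[1],ex[0]])
b=tc-.0185*ex-.036*ey;print('bar target',b)
go([*b,.272],[180,0,-98.3])
E
```

```text
bar target [ 0.45179695 -0.40295234]
t 10.03 tcp [0.5427 0.0063 0.2789] [-179.9    0.2 -143. ] slide [ 2.127 -1.814  0.042] rot [-0.032  0.027 -9.747] j [ 21.   5.  -8.   0. -77. -74.] w 0.0746 F [ 0.4 -0.1  0.9]
```

View pics/cs5.png

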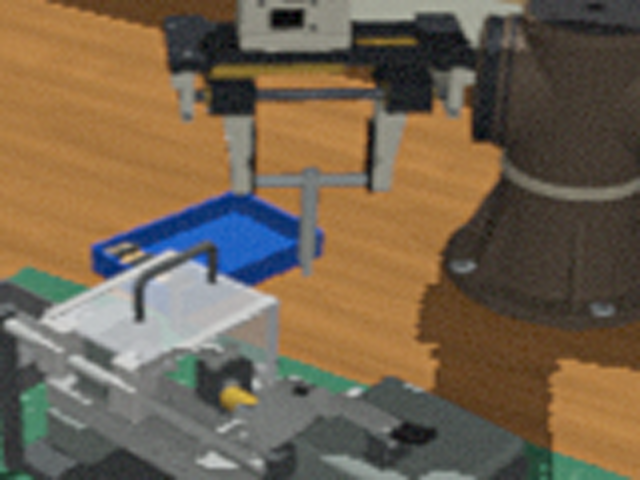

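The key came out cleanly and hangs upright (T-bar at crop (310,180), foot at (305,272)), clear of the hood. Next I'll carry it over the grey tray.

play_rows(
  rows=[
    {"slide": [0.06, -0.05, 0], "delta_rot": [0, 0, 0], "fingers": 0.6},
    {"slide": [0.12, -0.1, 0], "delta_rot": [0, 0, 0], "fingers": 0.6},
    {"slide": [0.18, -0.155, 0], "delta_rot": [0, 0, 0], "fingers": 0.6},
    {"slide": [0.18, -0.155, 0], "delta_rot": [0, 0, 0], "fingers": 0.6},
    {"slide": [0.18, -0.155, 0], "delta_rot": [0, 0, 0], "fingers": 0.6},
    {"slide": [0.18, -0.155, 0], "delta_rot": [0, 0, 0], "fingers": 0.6},
    {"slide": [0.18, -0.155, 0], "delta_rot": [0, 0, 0], "fingers": 0.6},
    {"slide": [0.18, -0.155, 0], "delta_rot": [0, 0, 0], "fingers": 0.6},
  ],
)

```text
time_s: 11.02
tcp_pos: [0.4871, -0.2383, 0.2751]
eef_rot: [179.9, -0.1, -143.0]
contact_force: [0.6, -0.2, -1.0]
gripper_width: 0.0747
gripper_force: 12.0
```

play_rows(
  rows=[
    {"slide": [0.18, -0.155, 0], "delta_rot": [0, 0, 0], "fingers": 0.6},
    {"slide": [0.18, -0.155, 0], "delta_rot": [0, 0, 0], "fingers": 0.6},
    {"slide": [0.18, -0.155, 0], "delta_rot": [0, 0, 0], "fingers": 0.6},
    {"slide": [0.18, -0.155, 0], "delta_rot": [0, 0, 0], "fingers": 0.6},
    {"slide": [0.15, -0.13, 0], "delta_rot": [0, 0, 0], "fingers": 0.6},
    {"slide": [0.09, -0.075, 0], "delta_rot": [0, 0, 0], "fingers": 0.6},
    {"slide": [0, 0, 0], "delta_rot": [0, 0, -0.4], "fingers": 0.6},
    {"slide": [0, 0, 0], "delta_rot": [0, 0, -0.75], "fingers": 0.6},
  ],
)

```text
time_s: 12.02
tcp_pos: [0.4478, -0.4219, 0.2756]
eef_rot: [180.0, 0.0, -137.6]
contact_force: [0.9, 0.4, -0.6]
gripper_width: 0.0746
gripper_force: 12.0
```

play_rows(
  rows=[
    {"slide": [0, 0, 0.05], "delta_rot": [0, 0, -0.95], "fingers": 0.6},
    {"slide": [0, 0, 0.1], "delta_rot": [0, 0, -0.95], "fingers": 0.6},
    {"slide": [0, 0, 0.15], "delta_rot": [0, 0, -0.95], "fingers": 0.6},
    {"slide": [0, 0, 0.15], "delta_rot": [0, 0, -0.95], "fingers": 0.6},
    {"slide": [0, 0, 0.15], "delta_rot": [0, 0, -0.95], "fingers": 0.6},
    {"slide": [0, 0, 0.15], "delta_rot": [0, 0, -0.95], "fingers": 0.6},
    {"slide": [0, 0, 0.15], "delta_rot": [0, 0, -0.95], "fingers": 0.6},
    {"slide": [0, 0, 0.1], "delta_rot": [0, 0, -0.95], "fingers": 0.6},
  ],
)

```text
time_s: 13.02
tcp_pos: [0.4477, -0.4211, 0.1249]
eef_rot: [179.9, 0.0, -102.6]
contact_force: [0.2, -0.7, -1.2]
gripper_width: 0.0749
gripper_force: 12.0
```

```bash
python3 - <<'E'
from h import *
go([.4518,-.4030,.06],[180,0,-98.3])
cap('scene','s6')
E
```

```text
t 13.03 tcp [ 0.4477 -0.4211  0.1249] [ 179.9    0.  -102.6] slide [-0.123 -0.001  0.433] rot [ 0.014  0.008 -0.944] j [-25.  18. -12.  -0. -60.  12.] w 0.0749 F [ 0.2 -0.7 -1.2]
```

```bash
cat > plan.py <<'E'
from h import *
def rows(way):  # way: list of (bar world pos, tilt deg, yaw deg)
    s=r.get_state();R=Ro.from_euler('xyz',s['eef_rot'],degrees=True);p=np.array(s['tcp_pos'])
    for b,phi,yaw in way:
        R2=Ro.from_euler('z',yaw,degrees=True)*Ro.from_euler('x',180,degrees=True)*Ro.from_euler('y',-phi,degrees=True)
        p2=np.array(b)+.0441*R2.apply([0,0,1])
        print(np.round(R.inv().apply(p2-p)/.15,3).tolist(),np.round((R.inv()*R2).as_rotvec()/.08,2).tolist(),'->',np.round(p2,4))
        p,R=p2,R2
tc=np.array([.4753,-.3700]);a=np.radians(-8.3);ex=np.array([np.cos(a),np.sin(a)]);ey=np.array([-ex[1],ex[0]])
W=lambda y,z:[*(tc-.0185*ex+y*ey),z]
arc=lambda th,dz=0:(.034-.072*np.sin(np.radians(th)),.004+.072*np.cos(np.radians(th))+.004*np.sin(np.radians(th))+dz)
Y=-98.3
E
python3 - <<'E'
from plan import *
w=[]
for i in range(1,6):
    y,z=arc(20,.08-.011*i); w.append((W(-.042+(y+.042)*i/5,z),4*i,Y))
for d in(.013,.005,.001): w.append((W(*arc(20,d)),20,Y))
rows(w)
E
```

```text
[-0.17, -0.003, 0.167] [0.01, -0.85, -0.91] -> [ 0.4529 -0.3957  0.098 ]
[-0.084, -0.0, 0.077] [0.0, -0.87, -0.0] -> [ 0.4548 -0.3825  0.0874]
[-0.078, 0.0, 0.081] [-0.0, -0.87, -0.0] -> [ 0.4567 -0.3693  0.0769]
[-0.072, -0.0, 0.085] [0.0, -0.87, 0.0] -> [ 0.4586 -0.3562  0.0666]
[-0.066, 0.0, 0.089] [0.0, -0.87, -0.0] -> [ 0.4605 -0.3431  0.0566]
[0.027, -0.0, 0.075] [0.0, 0.0, 0.0] -> [ 0.4605 -0.3431  0.0446]
[0.018, -0.0, 0.05] [0.0, 0.0, 0.0] -> [ 0.4605 -0.3431  0.0366]
[0.009, -0.0, 0.025] [0.0, 0.0, 0.0] -> [ 0.4605 -0.3431  0.0326]
```

play_rows(
  rows=[
    {"slide": [-0.17, -0.003, 0.167], "delta_rot": [0, -0.85, -0.91], "fingers": 0.6},
    {"slide": [-0.084, 0, 0.077], "delta_rot": [0, -0.87, 0], "fingers": 0.6},
    {"slide": [-0.078, 0, 0.081], "delta_rot": [0, -0.87, 0], "fingers": 0.6},
    {"slide": [-0.072, 0, 0.085], "delta_rot": [0, -0.87, 0], "fingers": 0.6},
    {"slide": [-0.066, 0, 0.089], "delta_rot": [0, -0.87, 0], "fingers": 0.6},
    {"slide": [0.027, 0, 0.075], "delta_rot": [0, 0, 0], "fingers": 0.6},
    {"slide": [0.018, 0, 0.05], "delta_rot": [0, 0, 0], "fingers": 0.6},
    {"slide": [0.009, 0, 0.025], "delta_rot": [0, 0, 0], "fingers": 0.6},
  ],
)

```text
time_s: 14.08
tcp_pos: [0.4622, -0.3449, 0.0353]
eef_rot: [-179.9, 19.8, -98.6]
contact_force: [0.7, -0.3, -1.5]
gripper_width: 0.0745
gripper_force: 12.0
```

```bash
python3 - <<'E'
from plan import *
c=cap('scene','s7')
go([.4605,-.3431,.0326])
rows([(W(*arc(t,-.0005)),p,Y) for t,p in((26,19),(32,18),(38,16),(44,14),(49,12),(54,10),(59,8),(64,6))])
cv2.imwrite('pics/cs7.png',cv2.resize(c['image'][120:240,190:350],None,fx=4,fy=4,interpolation=cv2.INTER_CUBIC))
E
```

```text
t 14.12 tcp [ 0.4622 -0.3448  0.0351] [-179.9   19.8  -98.6] slide [-0.003  0.013  0.019] rot [0. 0. 0.] j [-32.  27.  -6. -20. -66.  33.] w 0.0747 F [-0.6  0.8 -1.8]
[0.055, 0.012, 0.029] [-0.05, 0.18, -0.07] -> [ 0.4594 -0.3507  0.0283]
[0.054, -0.0, 0.006] [-0.0, 0.22, 0.0] -> [ 0.4584 -0.358   0.0247]
[0.058, -0.0, 0.012] [0.0, 0.44, 0.0] -> [ 0.4573 -0.3655  0.0203]
[0.055, 0.0, 0.019] [-0.0, 0.44, -0.0] -> [ 0.4562 -0.3726  0.0153]
[0.045, 0.0, 0.021] [-0.0, 0.44, -0.0] -> [ 0.4554 -0.3784  0.0106]
[0.042, 0.0, 0.025] [0.0, 0.44, 0.0] -> [ 0.4546 -0.3837  0.0056]
[0.039, -0.0, 0.029] [-0.0, 0.44, -0.0] -> [ 4.539e-01 -3.887e-01  3.000e-04]
[0.035, 0.0, 0.032] [-0.0, 0.44, 0.0] -> [ 0.4532 -0.3932 -0.0052]
```

play_rows(
  rows=[
    {"slide": [0.055, 0.005, 0.029], "delta_rot": [0, 0.18, 0], "fingers": 0.6},
    {"slide": [0.054, 0, 0.006], "delta_rot": [0, 0.22, 0], "fingers": 0.6},
    {"slide": [0.058, 0, 0.012], "delta_rot": [0, 0.44, 0], "fingers": 0.6},
    {"slide": [0.055, 0, 0.019], "delta_rot": [0, 0.44, 0], "fingers": 0.6},
    {"slide": [0.045, 0, 0.021], "delta_rot": [0, 0.44, 0], "fingers": 0.6},
    {"slide": [0.042, 0, 0.025], "delta_rot": [0, 0.44, 0], "fingers": 0.6},
    {"slide": [0.039, 0, 0.029], "delta_rot": [0, 0.44, 0], "fingers": 0.6},
    {"slide": [0.035, 0, 0.032], "delta_rot": [0, 0.44, 0], "fingers": 0.6},
  ],
)

```text
time_s: 15.12
tcp_pos: [0.4547, -0.3947, -0.0042]
eef_rot: [-179.8, 5.7, -98.7]
contact_force: [-1.2, -0.6, 0.9]
gripper_width: 0.0749
gripper_force: 12.0
```

```bash
python3 - <<'E'
from plan import *
c=cap('scene','s8')
rows([(W(*arc(t)),p,Y) for t,p in((68,5),(71,4),(74,3),(77,2),(79,1),(80,0))])
go([.4605,-.3431,.0326])
cv2.imwrite('pics/cs8.png',np.hstack([cv2.resize(ld(f)['image'][140:240,200:300],None,fx=4,fy=4,interpolation=cv2.INTER_CUBIC) for f in('s7','s8')]))
E
```

```text
[0.017, 0.008, 0.027] [-0.05, 0.15, -0.08] -> [ 0.4528 -0.3959 -0.0093]
[0.016, 0.0, 0.022] [-0.0, 0.22, -0.0] -> [ 0.4525 -0.398  -0.0128]
[0.014, -0.0, 0.023] [-0.0, 0.22, 0.0] -> [ 0.4522 -0.3999 -0.0163]
[0.013, 0.0, 0.024] [0.0, 0.22, 0.0] -> [ 0.452  -0.4016 -0.02  ]
[0.009, -0.0, 0.016] [0.0, 0.22, -0.0] -> [ 0.4518 -0.4029 -0.0224]
[0.007, 0.0, 0.008] [0.0, 0.22, 0.0] -> [ 0.4517 -0.4038 -0.0237]
t 15.18 tcp [ 0.4543 -0.394  -0.0049] [-179.8    5.7  -98.7] slide [-0.365  0.009 -0.215] rot [0. 0. 0.] j [-26.  26. -16.  -7. -50.  23.] w 0.0744 F [ 0.1  0.2 -0.4]
```

View pics/cs8.png

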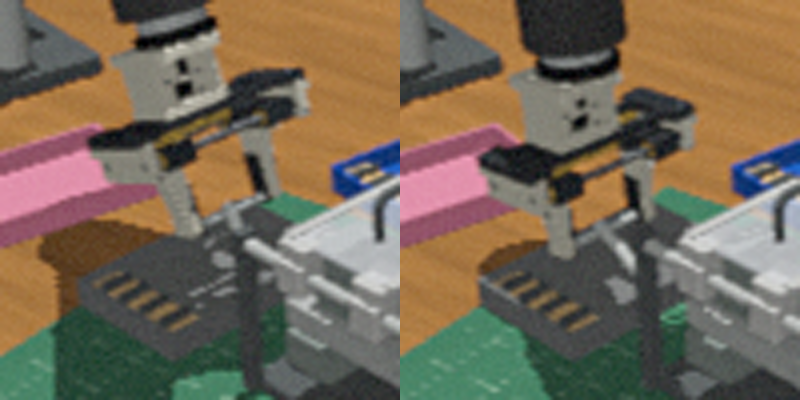

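It's working: the key is tilting onto the tray floor, with the bar between the fingers at (605,228) and the shank running down to (633,265), inside the tray. I'll continue the arc.

play_rows(
  rows=[
    {"slide": [0.017, 0.006, 0.027], "delta_rot": [0, 0.15, 0], "fingers": 0.6},
    {"slide": [0.016, 0, 0.022], "delta_rot": [0, 0.22, 0], "fingers": 0.6},
    {"slide": [0.014, 0, 0.023], "delta_rot": [0, 0.22, 0], "fingers": 0.6},
    {"slide": [0.013, 0, 0.024], "delta_rot": [0, 0.22, 0], "fingers": 0.6},
    {"slide": [0.009, 0, 0.016], "delta_rot": [0, 0.22, 0], "fingers": 0.6},
    {"slide": [0.007, 0, 0.008], "delta_rot": [0, 0.22, 0], "fingers": 0.6},
    {"slide": [0, 0, 0], "delta_rot": [0, 0, 0], "fingers": 0.6},
  ],
)

```text
time_s: 16.05
tcp_pos: [0.4516, -0.4031, -0.0235]
eef_rot: [-179.9, 0.2, -98.7]
contact_force: [-0.1, 0.2, 0.3]
gripper_width: 0.0747
gripper_force: 12.0
```

```bash
python3 -c "
from plan import *
go([.4517,-.4038,-.0265],[180,0,-98.3])"
```

```text
t 16.05 tcp [ 0.4516 -0.4031 -0.0235] [-179.9    0.2  -98.7] slide [ 0.004 -0.001  0.02 ] rot [-0.024  0.037 -0.081] j [-23.  26. -22.  -0. -42.  15.] w 0.0747 F [-0.1  0.2  0.3]
```

play_rows(
  rows=[
    {"slide": [0.005, 0, 0.013], "delta_rot": [0, 0, 0], "fingers": 0.6},
    {"slide": [0, 0, 0.013], "delta_rot": [0, 0, 0], "fingers": 0.6},
    {"slide": [0, 0, 0.013], "delta_rot": [0, 0, 0], "fingers": 0.6},
    {"slide": [0, 0, 0], "delta_rot": [0, 0, 0], "fingers": 0.6},
  ],
)

```text
time_s: 16.55
tcp_pos: [0.4518, -0.4045, -0.0294]
eef_rot: [-179.9, 0.2, -98.7]
contact_force: [-0.3, -0.6, -0.0]
gripper_width: 0.0745
gripper_force: 12.0
```

play_rows(
  rows=[
    {"slide": [0, 0, 0.014], "delta_rot": [0, 0, 0], "fingers": 0.6},
    {"slide": [0, 0, 0], "delta_rot": [0, 0, 0], "fingers": 0.6},
    {"slide": [0, 0, 0], "delta_rot": [0, 0, 0], "fingers": 0.72},
    {"slide": [0, 0, 0], "delta_rot": [0, 0, 0], "fingers": 0.76},
    {"slide": [0, 0, 0], "delta_rot": [0, 0, 0], "fingers": 0.85},
    {"slide": [0, 0, 0], "delta_rot": [0, 0, 0], "fingers": 0.9},
    {"slide": [0, 0, 0], "delta_rot": [0, 0, 0], "fingers": 0.95},
    {"slide": [0, 0, 0], "delta_rot": [0, 0, 0], "fingers": 0.95},
  ],
)

```text
time_s: 17.55
tcp_pos: [0.4517, -0.4043, -0.0314]
eef_rot: [-179.9, 0.2, -98.7]
contact_force: [0.5, 0.4, -0.2]
gripper_width: 0.0851
gripper_force: 0.0
```

play_rows(
  rows=[
    {"slide": [0, 0, -0.05], "delta_rot": [0, 0, 0], "fingers": 0.95},
    {"slide": [0, 0, -0.1], "delta_rot": [0, 0, 0], "fingers": 0.95},
    {"slide": [0, 0, -0.2], "delta_rot": [0, 0, 0], "fingers": 0.95},
    {"slide": [0, 0, -0.3], "delta_rot": [0, 0, 0], "fingers": 0},
    {"slide": [0, 0, -0.35], "delta_rot": [0, 0, 0], "fingers": -0.3},
    {"slide": [0, 0, -0.35], "delta_rot": [0, 0, 0], "fingers": -0.3},
    {"slide": [0, 0, -0.3], "delta_rot": [0, 0, 0], "fingers": -0.3},
    {"slide": [0, 0, -0.3], "delta_rot": [0, 0, 0], "fingers": -0.3},
  ],
)

```text
time_s: 18.55
tcp_pos: [0.4505, -0.405, 0.2644]
eef_rot: [-179.8, 0.1, -98.7]
contact_force: [0.3, -0.1, -0.4]
gripper_width: 0.0414
gripper_force: 0.0
```

```bash
python3 - <<'E'
from plan import *
cs=cap('scene','s9');ct=cap('top','t9')
# predicted key flat: image diff vs start within tray, centroid/extent of bright steel pixels
for n,c,z,f0 in(('top',ct,.01,'top0'),('scene',cs,.01,'scene0')):
    q=np.array([proj(c,np.array(W(*p))) for p in[(-.038,.01),(.034,.01)]]);print(n,'pred bar,foot',np.round(q,1).tolist())
    b=[proj(c,np.array([*(tc-.0185*ex-.038*ey+k*ex),.01])) for k in(-.0375,.0375)];print(' bar ends',np.round(b,1).tolist())
    m=[np.round(np.mean([c['image'][int(round(v)),int(round(u))].astype(float) for u,v in[q[0]+(q[1]-q[0])*t]])) for t in np.linspace(-.3,1.3,17)];print(' along shank',m)
    print(' along bar',[np.round(c['image'][int(round(v)),int(round(u))].astype(float).mean()) for u,v in[b[0]+(b[1]-b[0])*t for t in np.linspace(-.3,1.3,17)]])
go([.514,-.1212,.30],[180,0,-9])
go([.514,-.1212,.30],[180,0,171])
E
```

```text
top pred bar,foot [[404.4, 201.9], [385.7, 199.6]]
 bar ends [[403.2, 211.6], [405.5, 192.2]]
 along shank [np.float64(73.0), np.float64(82.0), np.float64(97.0), np.float64(108.0), np.float64(108.0), np.float64(103.0), np.float64(108.0), np.float64(156.0), np.float64(188.0), np.float64(183.0), np.float64(180.0), np.float64(182.0), np.float64(186.0), np.float64(175.0), np.float64(150.0), np.float64(107.0), np.float64(73.0)]
 along bar [np.float64(127.0), np.float64(90.0), np.float64(82.0), np.float64(92.0), np.float64(114.0), np.float64(162.0), np.float64(134.0), np.float64(104.0), np.float64(108.0), np.float64(100.0), np.float64(102.0), np.float64(73.0), np.float64(60.0), np.float64(68.0), np.float64(72.0), np.float64(78.0), np.float64(83.0)]
scene pred bar,foot [[250.1, 203.9], [263.3, 211.0]]
 bar ends [[257.7, 200.1], [242.3, 207.9]]
 along shank [np.float64(66.0), np.float64(71.0), np.float64(118.0), np.float64(117.0), np.float64(111.0), np.float64(118.0), np.float64(124.0), np.float64(139.0), np.float64(186.0), np.float64(133.0), np.float64(65.0), np.float64(50.0), np.float64(51.0), np.float64(50.0), np.float64(69.0), np.float64(74.0), np.float64(66.0)]
 along bar [np.float64(46.0), np.float64(55.0), np.float64(40.0), np.float64(79.0), np.float64(163.0), np.float64(118.0), np.float64(116.0), np.float64(104.0), np.float64(117.0), np.float64(113.0), np.float64(92.0), np.float64(115.0), np.float64(109.0), np.float64(88.0), np.float64(69.0), np.float64(66.0), np.float64(69.0)]
t 18.65 tcp [ 0.4526 -0.4069  0.2688] [-1.793e+02 -1.000e-01 -9.870e+01] slide [-1.944 -0.12  -0.21 ] rot [ -0.104  -0.136 -19.565] j [-24.  12.  -1.  -0. -76.  15.] w 0.0337 F [-0.1 -0.2  1.3]
t 18.65 tcp [ 0.4526 -0.4069  0.2688] [-1.793e+02 -1.000e-01 -9.870e+01] slide [-1.944 -0.12  -0.21 ] rot [-0.136  0.105 19.704] j [-24.  12.  -1.  -0. -76.  15.] w 0.0337 F [-0.1 -0.2  1.3]
```

```bash
python3 - <<'E'
from h import *
s=r.get_state();p0=np.array(s['tcp_pos']);y0=s['eef_rot'][2]
p1=np.array([.5142,-.1212,.24]);N=24
for i in range(N):
    y=np.radians(y0+(-90.3)*i/N); d=(p1-p0)/N
    x=np.array([np.cos(y),np.sin(y),0]);yy=np.array([np.sin(y),-np.cos(y),0])
    print(np.round(np.array([d@x,d@yy,-d[2]])/.15,3).tolist(),end=' ')
print(np.radians(90.3)/N/.08)
E
```

```text
[-0.081, -0.005, 0.008] [-0.081, 0.0, 0.008] [-0.081, 0.006, 0.008] [-0.08, 0.011, 0.008] [-0.08, 0.016, 0.008] [-0.078, 0.021, 0.008] [-0.077, 0.027, 0.008] [-0.075, 0.032, 0.008] [-0.073, 0.036, 0.008] [-0.07, 0.041, 0.008] [-0.067, 0.046, 0.008] [-0.064, 0.05, 0.008] [-0.061, 0.054, 0.008] [-0.057, 0.058, 0.008] [-0.053, 0.061, 0.008] [-0.049, 0.065, 0.008] [-0.045, 0.068, 0.008] [-0.04, 0.071, 0.008] [-0.035, 0.073, 0.008] [-0.03, 0.075, 0.008] [-0.025, 0.077, 0.008] [-0.02, 0.079, 0.008] [-0.015, 0.08, 0.008] [-0.01, 0.081, 0.008] 0.820850163828583
```

play_rows(
  rows=[
    {"slide": [-0.081, -0.005, 0.008], "delta_rot": [0, 0, 0.82], "fingers": -0.3},
    {"slide": [-0.081, 0, 0.008], "delta_rot": [0, 0, 0.82], "fingers": -0.3},
    {"slide": [-0.081, 0.006, 0.008], "delta_rot": [0, 0, 0.82], "fingers": -0.3},
    {"slide": [-0.08, 0.011, 0.008], "delta_rot": [0, 0, 0.82], "fingers": -0.3},
    {"slide": [-0.08, 0.016, 0.008], "delta_rot": [0, 0, 0.82], "fingers": -0.3},
    {"slide": [-0.078, 0.021, 0.008], "delta_rot": [0, 0, 0.82], "fingers": -0.3},
    {"slide": [-0.077, 0.027, 0.008], "delta_rot": [0, 0, 0.82], "fingers": -0.3},
    {"slide": [-0.075, 0.032, 0.008], "delta_rot": [0, 0, 0.82], "fingers": -0.3},
  ],
)

```text
time_s: 19.65
tcp_pos: [0.4712, -0.3094, 0.2526]
eef_rot: [-179.9, 0.2, -128.9]
contact_force: [0.1, 0.1, -0.2]
gripper_width: 0.0304
gripper_force: 0.0
```

play_rows(
  rows=[
    {"slide": [-0.073, 0.036, 0.008], "delta_rot": [0, 0, 0.82], "fingers": -0.3},
    {"slide": [-0.07, 0.041, 0.008], "delta_rot": [0, 0, 0.82], "fingers": -0.3},
    {"slide": [-0.067, 0.046, 0.008], "delta_rot": [0, 0, 0.82], "fingers": -0.3},
    {"slide": [-0.064, 0.05, 0.008], "delta_rot": [0, 0, 0.82], "fingers": -0.3},
    {"slide": [-0.061, 0.054, 0.008], "delta_rot": [0, 0, 0.82], "fingers": -0.3},
    {"slide": [-0.057, 0.058, 0.008], "delta_rot": [0, 0, 0.82], "fingers": -0.3},
    {"slide": [-0.053, 0.061, 0.008], "delta_rot": [0, 0, 0.82], "fingers": -0.3},
    {"slide": [-0.049, 0.065, 0.008], "delta_rot": [0, 0, 0.82], "fingers": -0.3},
  ],
)

```text
time_s: 20.65
tcp_pos: [0.4918, -0.2141, 0.2434]
eef_rot: [179.9, 0.3, -159.0]
contact_force: [-0.1, -0.8, -0.0]
gripper_width: 0.0306
gripper_force: 0.0
```

play_rows(
  rows=[
    {"slide": [-0.045, 0.068, 0.008], "delta_rot": [0, 0, 0.82], "fingers": -0.3},
    {"slide": [-0.04, 0.071, 0.008], "delta_rot": [0, 0, 0.82], "fingers": -0.3},
    {"slide": [-0.035, 0.073, 0.008], "delta_rot": [0, 0, 0.82], "fingers": -0.3},
    {"slide": [-0.03, 0.075, 0.008], "delta_rot": [0, 0, 0.82], "fingers": -0.3},
    {"slide": [-0.025, 0.077, 0.008], "delta_rot": [0, 0, 0.82], "fingers": -0.3},
    {"slide": [-0.02, 0.079, 0.008], "delta_rot": [0, 0, 0.82], "fingers": -0.3},
    {"slide": [-0.015, 0.08, 0.008], "delta_rot": [0, 0, 0.82], "fingers": -0.3},
    {"slide": [-0.01, 0.081, 0.008], "delta_rot": [0, 0, 0.82], "fingers": -0.3},
  ],
)

```text
time_s: 21.65
tcp_pos: [0.5122, -0.1188, 0.2341]
eef_rot: [179.8, 0.2, 171.0]
contact_force: [0.4, 0.1, 0.1]
gripper_width: 0.0303
gripper_force: 0.0
```

```bash
python3 - <<'E'
from plan import *
go([.5142,-.1212,.157],[180,0,171])
ct=cap('top','t10');c=cap('scene','s10')
# dark-tray interior map in top view: key pixels
g=cv2.cvtColor(ct['image'],cv2.COLOR_BGR2GRAY)
print(g[182:226,376:420:2][::2].tolist().__str__().replace('], [','\n'))
q=[proj(ct,np.array(W(*p)))for p in[(-.038,.01),(.034,.01)]];print(np.round(q,1))
E
```

```text
t 21.65 tcp [ 0.5122 -0.1188  0.2341] [179.8   0.2 171. ] slide [-0.014 -0.016  0.514] rot [ 0.043  0.042 -0.009] j [   8.    5.  -14.   -0.  -71. -107.] w 0.0303 F [0.4 0.1 0.1]
[[134, 121, 113, 147, 151, 150, 151, 149, 150, 147, 145, 146, 150, 140, 145, 150, 143, 166, 162, 121, 125, 121
132, 121, 119, 150, 151, 153, 152, 149, 153, 150, 150, 150, 150, 150, 150, 149, 146, 145, 128, 117, 122, 118
132, 117, 121, 149, 152, 153, 152, 152, 151, 153, 151, 151, 151, 148, 147, 148, 151, 150, 125, 121, 127, 124
125, 116, 127, 150, 153, 152, 152, 149, 153, 151, 153, 152, 150, 150, 151, 150, 151, 148, 122, 119, 126, 126
133, 123, 136, 155, 152, 152, 151, 151, 151, 153, 151, 152, 149, 150, 149, 150, 149, 144, 115, 120, 128, 129
136, 119, 136, 153, 153, 153, 152, 154, 152, 151, 150, 152, 151, 151, 147, 155, 151, 147, 116, 124, 130, 135
133, 113, 141, 154, 155, 153, 152, 151, 152, 154, 152, 152, 150, 150, 148, 168, 153, 146, 119, 128, 128, 132
131, 112, 147, 153, 155, 153, 154, 152, 152, 154, 152, 151, 150, 148, 152, 170, 151, 141, 111, 127, 129, 131
126, 115, 151, 155, 153, 161, 163, 153, 151, 15
[... 811 characters left out ...]
121, 128, 133
117, 152, 156, 157, 157, 155, 154, 156, 153, 154, 152, 155, 154, 153, 152, 151, 138, 112, 126, 123, 132, 136
121, 154, 157, 156, 156, 156, 156, 157, 155, 156, 154, 153, 153, 153, 153, 151, 141, 119, 124, 122, 127, 134
126, 141, 145, 155, 153, 152, 152, 156, 155, 154, 153, 154, 154, 152, 154, 152, 133, 123, 123, 122, 127, 132
125, 130, 136, 141, 129, 129, 146, 147, 143, 143, 143, 148, 150, 149, 153, 151, 123, 124, 123, 121, 129, 130
132, 132, 126, 125, 122, 126, 127, 132, 128, 129, 137, 132, 128, 130, 140, 145, 115, 124, 122, 120, 122, 127
130, 133, 125, 124, 123, 122, 121, 134, 123, 121, 124, 122, 122, 125, 129, 130, 124, 126, 121, 120, 121, 129]]
[[404.4 201.9]
 [385.7 199.6]]
```

The T shape is clear, lying flat in the grey tray: bar at top u ≈ 405, v 194–210, and shank to (386,200). Next I'll lower onto the guard handle and pinch.

play_rows(
  rows=[
    {"slide": [-0.014, -0.012, 0.07], "delta_rot": [0, 0, 0], "fingers": -0.3},
    {"slide": [0, 0, 0.07], "delta_rot": [0, 0, 0], "fingers": -0.3},
    {"slide": [0, 0, 0.07], "delta_rot": [0, 0, 0], "fingers": -0.3},
    {"slide": [0, 0, 0.07], "delta_rot": [0, 0, 0], "fingers": -0.3},
    {"slide": [0, 0, 0.07], "delta_rot": [0, 0, 0], "fingers": -0.3},
    {"slide": [0, 0, 0.07], "delta_rot": [0, 0, 0], "fingers": -0.3},
    {"slide": [0, 0, 0.07], "delta_rot": [0, 0, 0], "fingers": -0.3},
    {"slide": [0, 0, 0.05], "delta_rot": [0, 0, 0], "fingers": -0.3},
  ],
)

```text
time_s: 22.75
tcp_pos: [0.5143, -0.121, 0.1515]
eef_rot: [179.8, 0.1, 171.1]
contact_force: [0.3, 0.6, 1.1]
gripper_width: 0.0304
gripper_force: 0.0
```

play_rows(
  rows=[
    {"slide": [0, 0, 0], "delta_rot": [0, 0, 0], "fingers": -0.6},
    {"slide": [0, 0, 0], "delta_rot": [0, 0, 0], "fingers": -0.8},
    {"slide": [0, 0, 0], "delta_rot": [0, 0, 0], "fingers": -1},
    {"slide": [0, 0, 0], "delta_rot": [0, 0, 0], "fingers": -1},
    {"slide": [0, 0, 0], "delta_rot": [0, 0, 0], "fingers": -1},
  ],
  squeeze=25,
)

```text
time_s: 23.38
tcp_pos: [0.5148, -0.1208, 0.1527]
eef_rot: [179.8, 0.2, 171.1]
contact_force: [0.0, 2.2, 2.4]
gripper_width: 0.0081
gripper_force: 25.0
```

play_rows(
  rows=[
    {"slide": [0, 0.04, 0], "delta_rot": [0, 0, 0], "fingers": -1},
    {"slide": [0, 0.08, 0], "delta_rot": [0, 0, 0], "fingers": -1},
    {"slide": [0, 0.08, 0], "delta_rot": [0, 0, 0], "fingers": -1},
    {"slide": [0, 0.08, 0], "delta_rot": [0, 0, 0], "fingers": -1},
    {"slide": [0, 0.08, 0], "delta_rot": [0, 0, 0], "fingers": -1},
    {"slide": [0, 0.08, 0], "delta_rot": [0, 0, 0], "fingers": -1},
    {"slide": [0, 0.07, 0], "delta_rot": [0, 0, 0], "fingers": -1},
    {"slide": [0, 0.03, 0], "delta_rot": [0, 0, 0], "fingers": -1},
  ],
)

```text
time_s: 24.38
tcp_pos: [0.5291, -0.0398, 0.1528]
eef_rot: [179.8, 0.3, 171.1]
contact_force: [9.3, -4.2, -5.0]
gripper_width: 0.0084
gripper_force: 25.0
```

```bash
python3 -c "
from h import *
go([.5148,-.1208,.1527])
c=cap('scene','s11')"
```

```text
t 24.38 tcp [ 0.5291 -0.0398  0.1528] [179.8   0.3 171.1] slide [ 0.011 -0.548 -0.002] rot [0. 0. 0.] j [  17.    8.  -21.   -0.  -60. -116.] w 0.0084 F [ 9.3 -4.2 -5. ]
```

play_rows(
  rows=[
    {"slide": [-0.008, 0.02, 0], "delta_rot": [0, 0, 0], "fingers": -1},
    {"slide": [-0.004, 0.025, 0], "delta_rot": [0, 0, 0], "fingers": -1},
    {"slide": [-0.001, 0.025, 0], "delta_rot": [0, 0, 0], "fingers": -1},
    {"slide": [0, 0.025, 0], "delta_rot": [0, 0, 0], "fingers": -1},
    {"slide": [-0.001, 0.025, 0], "delta_rot": [0, 0, 0], "fingers": -1},
    {"slide": [0, 0.025, 0], "delta_rot": [0, 0, 0], "fingers": -1},
    {"slide": [-0.001, 0.025, 0], "delta_rot": [0, 0, 0], "fingers": -1},
    {"slide": [0, 0.02, 0], "delta_rot": [0, 0, 0], "fingers": -1},
  ],
)

```text
time_s: 25.42
tcp_pos: [0.5338, -0.0128, 0.1528]
eef_rot: [179.8, 0.2, 171.1]
contact_force: [2.2, -8.4, 0.3]
gripper_width: 0.0078
gripper_force: 25.0
```

play_rows(
  rows=[
    {"slide": [-0.001, 0.018, 0], "delta_rot": [0, 0, 0], "fingers": -1},
    {"slide": [-0.001, 0.018, 0], "delta_rot": [0, 0, 0], "fingers": -1},
    {"slide": [0, 0.018, 0], "delta_rot": [0, 0, 0], "fingers": -1},
    {"slide": [0, 0.018, 0], "delta_rot": [0, 0, 0], "fingers": -1},
  ],
)

```text
time_s: 25.92
tcp_pos: [0.5333, -0.0122, 0.1527]
eef_rot: [-179.3, -0.1, 171.1]
contact_force: [9.1, -52.7, -3.0]
gripper_width: 0.0091
gripper_force: 24.9
```

```bash
python3 -c "
from h import *
go([.5148,-.1208,.1527]);cap('scene','s12')"
```

```text
t 25.93 tcp [ 0.5333 -0.0122  0.1527] [-1.793e+02 -1.000e-01  1.711e+02] slide [ 0.009 -0.734  0.009] rot [0. 0. 0.] j [  20.    9.  -20.    1.  -61. -120.] w 0.0091 F [  9.1 -52.7  -3. ]
```

play_rows(
  rows=[
    {"slide": [0, -0.03, 0], "delta_rot": [0, 0, 0], "fingers": -1},
    {"slide": [0, -0.03, 0], "delta_rot": [0, 0, 0], "fingers": -1},
    {"slide": [0, -0.018, 0], "delta_rot": [0, 0, 0], "fingers": -1},
    {"slide": [0, 0, 0], "delta_rot": [0, 0, 0], "fingers": -1},
  ],
)

```text
time_s: 26.48
tcp_pos: [0.5335, -0.0137, 0.1527]
eef_rot: [179.8, 0.1, 171.1]
contact_force: [0.0, -0.8, 2.7]
gripper_width: 0.0082
gripper_force: 24.9
```

```bash
python3 -c "
from h import *
go([.5148,-.1208,.1527])"
```

```text
t 26.48 tcp [ 0.5335 -0.0137  0.1527] [1.798e+02 1.000e-01 1.711e+02] slide [ 0.013 -0.725 -0.003] rot [0. 0. 0.] j [  19.    9.  -20.   -0.  -61. -118.] w 0.0082 F [ 0.  -0.8  2.7]
```

play_rows(
  rows=[
    {"slide": [0, -0.01, 0], "delta_rot": [0, 0, 0], "fingers": -1},
    {"slide": [0, -0.01, 0], "delta_rot": [0, 0, 0], "fingers": -1},
    {"slide": [0, 0, 0], "delta_rot": [0, 0, 0], "fingers": -1},
  ],
)

```text
time_s: 26.85
tcp_pos: [0.5334, -0.0148, 0.1527]
eef_rot: [179.6, 0.2, 171.1]
contact_force: [-1.8, 9.8, 4.8]
gripper_width: 0.0079
gripper_force: 24.9
```

```bash
python3 - <<'E'
from h import *
go([.5148,-.1208,.1527]); c=cap('scene','s13')
# latch area in scene vs. start: lathe frame from key hole
h=np.array([.5416,.0067,0]);a=np.radians(-9.5);ex=np.array([np.cos(a),np.sin(a),0]);ey=np.array([-ex[1],ex[0],0])
L=lambda x,y,z:h+x*ex+(y-.0425)*ey+[0,0,z]
print('nose',proj(c,L(.03,.097,.174)),'hinge',proj(c,L(.03,.145,.185)))
s0=cv2.cvtColor(ld('scene0')['image'],cv2.COLOR_BGR2GRAY).astype(int);s1=cv2.cvtColor(c['image'],cv2.COLOR_BGR2GRAY).astype(int)
print(s0[212:236,338:372:2].tolist().__str__().replace('], [','\n'));print();print(s1[212:236,338:372:2].tolist().__str__().replace('], [','\n'))
E
```

```text
t 26.85 tcp [ 0.5334 -0.0148  0.1527] [179.6   0.2 171.1] slide [ 0.014 -0.718 -0.005] rot [0. 0. 0.] j [  19.    9.  -20.   -0.  -61. -118.] w 0.0079 F [-1.8  9.8  4.8]
nose [343.22520849 223.06167965] hinge [357.47211912 226.69803259]
[[56, 67, 68, 73, 63, 62, 62, 67, 67, 68, 68, 65, 63, 73, 68, 76, 70
63, 61, 62, 76, 69, 63, 62, 65, 61, 77, 83, 61, 65, 67, 64, 71, 68
51, 64, 61, 52, 68, 69, 64, 61, 64, 130, 150, 89, 69, 62, 63, 72, 72
81, 59, 57, 50, 54, 65, 69, 67, 94, 152, 151, 146, 92, 65, 71, 68, 68
151, 120, 64, 54, 52, 62, 57, 96, 147, 149, 150, 152, 142, 92, 65, 60, 68
182, 190, 115, 95, 98, 93, 93, 135, 149, 147, 149, 148, 149, 148, 96, 67, 65
174, 193, 167, 172, 175, 123, 133, 151, 150, 141, 147, 150, 149, 148, 151, 98, 74
171, 188, 184, 190, 188, 174, 155, 140, 144, 146, 144, 144, 142, 145, 144, 146, 126
157, 186, 153, 188, 189, 185, 179, 150, 141, 145, 145, 149, 144, 149, 146, 149, 150
162, 172, 105, 151, 182, 184, 185, 178, 150, 141, 144, 140, 145, 146, 146, 145, 150
181, 153, 107, 106, 150, 182, 186, 188, 178, 150, 142, 147, 143, 148, 147, 144, 143
150, 106, 112, 118,
[... 2095 characters left out ...]
15, 161, 193, 178, 92, 36, 50, 68, 76, 77
90, 82, 110, 84, 82, 81, 75, 96, 115, 151, 94, 37, 34, 23, 39, 49, 84
125, 77, 77, 79, 84, 83, 81, 74, 93, 99, 34, 30, 24, 27, 25, 42, 80
154, 96, 86, 80, 83, 78, 79, 57, 73, 95, 40, 22, 26, 31, 27, 47, 81
158, 150, 126, 101, 87, 82, 80, 55, 53, 80, 97, 36, 29, 35, 38, 74, 81
152, 152, 154, 154, 128, 88, 87, 54, 53, 63, 94, 54, 54, 61, 70, 78, 76
145, 152, 153, 154, 155, 125, 83, 56, 53, 49, 59, 79, 65, 104, 99, 100, 97
122, 146, 153, 149, 152, 152, 123, 49, 54, 61, 49, 79, 112, 154, 151, 153, 154
91, 123, 149, 150, 148, 149, 137, 50, 51, 68, 54, 69, 139, 156, 152, 154, 149
87, 93, 126, 145, 152, 151, 131, 71, 54, 53, 57, 79, 86, 153, 151, 147, 152]]
```

The pull-back test met 9.8 N with almost no movement, well over the 3 N sliding friction. The latch tab's pixels also match the rest position, so the guard is latched. I'll relax, release and retreat.

play_rows(
  rows=[
    {"slide": [0, 0.013, 0], "delta_rot": [0, 0, 0], "fingers": -1},
    {"slide": [0, 0, 0], "delta_rot": [0, 0, 0], "fingers": -0.7},
    {"slide": [0, 0, 0], "delta_rot": [0, 0, 0], "fingers": -0.4},
    {"slide": [0, 0, 0], "delta_rot": [0, 0, 0], "fingers": -0.3},
    {"slide": [0, 0, 0], "delta_rot": [0, 0, 0], "fingers": -0.3},
    {"slide": [0, 0, -0.03], "delta_rot": [0, 0, 0], "fingers": -0.3},
    {"slide": [0, 0, -0.08], "delta_rot": [0, 0, 0], "fingers": -0.3},
    {"slide": [0, 0, -0.15], "delta_rot": [0, 0, 0], "fingers": -0.3},
  ],
)

```text
time_s: 27.9
tcp_pos: [0.5332, -0.0154, 0.1922]
eef_rot: [179.8, 0.1, 171.1]
contact_force: [0.8, 0.6, 0.8]
gripper_width: 0.0305
gripper_force: 0.0
```

play_rows(
  rows=[
    {"slide": [0, 0, -0.2], "delta_rot": [0, 0, 0], "fingers": -0.3},
    {"slide": [0, 0, -0.25], "delta_rot": [0, 0, 0], "fingers": -0.3},
    {"slide": [0, 0, -0.25], "delta_rot": [0, 0, 0], "fingers": -0.3},
    {"slide": [0, 0, -0.2], "delta_rot": [0, 0, 0], "fingers": -0.3},
    {"slide": [0, 0, 0], "delta_rot": [0, 0, 0], "fingers": -0.3},
    {"slide": [0, 0, 0], "delta_rot": [0, 0, 0], "fingers": -0.3},
  ],
)

```text
time_s: 28.65
tcp_pos: [0.5328, -0.0156, 0.3267]
eef_rot: [179.8, 0.1, 171.1]
contact_force: [0.3, 0.4, -0.0]
gripper_width: 0.031
gripper_force: 0.0
```

```bash
python3 - <<'E'
from h import *
go([.5148,-.1208,.1527]); c=cap('scene','s14');t=cap('top','t14')
# handle location: dark bow pixels in scene near prediction; guard at same place as when held?
h=np.array([.5335,-.0137,.2035]);print('handle pred',proj(c,h))
a=cv2.cvtColor(c['image'],cv2.COLOR_BGR2GRAY);u,v=np.round(proj(c,h)).astype(int)
print(a[v-12:v+12,u-14:u+15:2].tolist().__str__().replace('], [','\n'))
# bystanders: diffs vs start (scene), box/jar/tub/spanner
s0=ld('scene0')['image'].astype(int)
for n,(x0,y0,x1,y1) in dict(box=(432,255,490,310),jar=(303,300,332,335),tub=(238,262,275,306)).items():
    print(n,np.abs(c['image'][y0:y1,x0:x1].astype(int)-s0[y0:y1,x0:x1]).mean().round(1))
E
```

```text
t 28.65 tcp [ 0.5328 -0.0156  0.3267] [1.798e+02 1.000e-01 1.711e+02] slide [ 0.013 -0.716  1.158] rot [0. 0. 0.] j [  19.    3.   -4.   -0.  -83. -118.] w 0.031 F [ 0.3  0.4 -0. ]
handle pred [330.74209944 199.28478655]
[[87, 61, 57, 44, 51, 44, 55, 75, 129, 135, 123, 125, 129, 132, 130
65, 48, 49, 49, 47, 54, 82, 126, 141, 138, 132, 125, 129, 127, 131
47, 50, 46, 48, 56, 91, 131, 132, 135, 134, 135, 132, 131, 129, 124
46, 50, 48, 53, 91, 135, 136, 134, 129, 133, 137, 139, 136, 129, 130
45, 46, 61, 82, 134, 132, 135, 131, 126, 133, 130, 134, 137, 136, 133
38, 80, 96, 134, 136, 131, 129, 132, 134, 130, 103, 107, 134, 136, 136
72, 123, 136, 132, 130, 137, 130, 128, 130, 120, 98, 78, 121, 134, 131
120, 136, 133, 129, 138, 174, 157, 131, 119, 101, 85, 45, 116, 136, 132
133, 133, 130, 135, 171, 205, 181, 108, 79, 79, 69, 41, 118, 134, 138
129, 129, 134, 169, 207, 189, 166, 59, 54, 80, 102, 54, 109, 131, 133
130, 135, 170, 205, 204, 154, 90, 50, 100, 137, 125, 60, 112, 122, 129
131, 166, 207, 202, 165, 97, 43, 82, 186, 187, 143, 52, 119, 130, 128
151, 174, 200, 163, 97, 46, 66, 152, 185, 
[... 151 characters left out ...]
 52, 178, 158, 133
149, 184, 130, 63, 136, 188, 181, 178, 179, 181, 155, 57, 173, 196, 155
182, 196, 88, 101, 196, 184, 178, 181, 177, 179, 158, 106, 170, 186, 191
190, 178, 58, 144, 193, 181, 178, 178, 180, 180, 181, 178, 181, 179, 186
187, 164, 55, 173, 194, 179, 178, 178, 177, 181, 182, 180, 179, 178, 178
188, 167, 54, 176, 191, 181, 178, 179, 181, 178, 179, 180, 178, 180, 178
185, 162, 51, 172, 189, 178, 175, 180, 179, 178, 177, 179, 180, 179, 180
183, 153, 57, 169, 188, 178, 179, 177, 177, 178, 180, 179, 178, 179, 180
173, 153, 48, 171, 188, 177, 180, 179, 179, 179, 180, 180, 179, 179, 179
174, 151, 57, 178, 192, 178, 177, 176, 176, 178, 177, 177, 175, 178, 179]]
box 2.9
jar 3.5
tub 2.7
```

```bash
python3 -c "
from plant import r
print(r.close_job())"
```

```text
the job is handed in; nothing more can be done
None
```

The job is handed in: the chuck key lies flat in the grey tray, and the guard is shut and held in a pull test of about 10 N; the box, jar and tub look unmoved, though I did not recheck the spanner.

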